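# Clamp two film cans and hold the dead-man lever

### The job

Stand the two film cans upright in the two bores of the can clamp, cap up and fully down, and let go of them; then press the clamp's sprung lever down until its paddle lies level, and keep holding it there so that both cans stay gripped for a colleague to pull the caps. The lever springs back if released, so the job finishes with you still holding the paddle level, neither pressed on to its stop nor let up. Leave the loupe, the empty spool and the small brown bottle standing where they are.

Things in the scene. Friction and masses are not known exactly. Their poses are not given: they have to be found in the camera images.
- film_can_a: film can, black with a grey snap cap: upright cylinder 51 mm tall, body 31.4 mm across up to 44 mm, cap 33.6 mm across above that; about 35 g. Origin at the centre of its underside, z up. It starts upright on the table.
- film_can_b: film can, pale with a black snap cap, same shape and size as the other. Origin at the centre of its underside, z up. It starts upright on the table. Either can may go in either bore.
- can_clamp: bench clamp screwed to the table (cannot move). Frame: origin on the table midway between the bores, x away from the robot to the jaws, y left along the row of bores, z up. Grey block 46 (x) x 146 (y) x 28 mm high, centred on the origin, with a bore at (0, +40) and (0, -40) mm. Dark base plate 6 mm thick, x -33 to 57, y -170 to 86 mm. Shaft along y at x 34, z 12 mm behind the block.
- bore_left (a point): centre of the floor of the bore on the clamp's +y side, 6 mm above the table; z up. Blind round bore open at the top, 34 mm in diameter, 22 mm deep, mouth 28 mm above the table with a 2 mm chamfer. A seated can stands 29 mm out of the block, its top 57 mm above the table.
- bore_right (a point): centre of the floor of the same kind of bore on the clamp's -y side, 6 mm above the table; z up
- lever: the lever: shaft, steel arm on its right end and paddle; origin on the shaft, midway between the bores (34, 0, 12 mm in the clamp's frame); turns with joint lever_angle
- paddle (a point): point at the centre of the top face of the paddle; the paddle is a rubber-topped plate on the lever, 60 mm along its x, 45 along y, 8 thick. Lever up: at (-67, -140, 94) mm in the clamp's frame, end towards the robot tipped up 0.5 rad. Level: at (-94, -140, 35) mm. It swings on an arm, 130 mm about the shaft.
- lever_angle (a joint): lever angle, rad: 0 = fully up (sprung), grows as the paddle is pressed down; 0.5 = paddle level; 0.65 = hard stop. Pressing at the paddle takes about 2 N to start and 6 to 8 N when level with both cans in place; it springs back up when let go.
- jaw_left: sprung steel jaw with a rubber nose behind the left (+y) bore, carried by the lever's shaft; origin on the shaft. Lever up: nose at x 24 to 34 mm of the clamp's frame, top 49 mm above the table. It swings towards -x as the lever goes down, meets the seated can at a lever angle of about 0.35, then its spring yields.
- jaw_right: the same behind the right (-y) bore; origin on the shaft
- loupe: black and clear loupe, 47 mm across, 42 mm tall, a bystander to leave alone; origin under its centre, z up
- spool_120: empty black roll-film spool standing on end, 25 mm across, 63 mm tall, a bystander to leave alone; origin under its centre, z up
- bottle_wetting: small brown bottle with a white cap, 43 mm across, 82 mm tall, a bystander to leave alone; origin under its centre, z up
Mind the look-alikes: they are no part of the job. What is shaped like the film_can_a but orange or purple is not meant.

How it is judged:
On the way, in this order (a step that is already met when the one before it is completed fails the run):
1. both film cans stand fully down in the bores, upright and let go, while the lever is still up ((distance between film_can_a and bore_left below 0.006 m or distance between film_can_a and bore_right below 0.006 m) and angle between each of film_can_a, film_can_b's own z axis and vertical below 0.2 rad and contact force between each of the arm, the fingers and film_can_a below 0.2 N and (distance between film_can_b and bore_left below 0.006 m or distance between film_can_b and bore_right below 0.006 m) and contact force between each of the arm, the fingers and film_can_b below 0.2 N and value of joint lever_angle below 0.2 rad), for 0.2 s.
2. the lever is held with its paddle level and both cans gripped by the jaws ((distance between film_can_a and bore_left below 0.006 m or distance between film_can_a and bore_right below 0.006 m) and angle between each of film_can_a, film_can_b's own z axis and vertical below 0.2 rad and contact force between each of the arm, the fingers and film_can_a below 0.2 N and (distance between film_can_b and bore_left below 0.006 m or distance between film_can_b and bore_right below 0.006 m) and contact force between each of the arm, the fingers and film_can_b below 0.2 N and value of joint lever_angle between 0.41 and 0.59 rad and velocity of joint lever_angle between -0.1 and 0.1 rad/s and contact force between any of the arm, the fingers and lever above 2 N and contact force between any of jaw_left, jaw_right and film_can_a above 1.5 N and contact force between any of jaw_left, jaw_right and film_can_b above 1.5 N), for 0.3 s.
At the end, for the whole second after the job is handed in: Both film cans stand in the bores (underside centre within 6 mm of a bore floor's centre, tilt under 0.2 rad), not touched by the robot; the robot is pressing the paddle (over 2 N) and holds the lever still at 0.5 rad, within 0.09; a jaw presses on each can with over 1.5 N (all of step 2); the arm keeps its last pose, push and grip.
It fails at once if the loupe is knocked over or shifted more than 30 mm (distance of loupe from where it was at the start of the episode above 0.03 m or angle between loupe's own z axis and vertical above 0.5 rad).
It fails at once if the empty spool is knocked over or shifted more than 30 mm (distance of spool_120 from where it was at the start of the episode above 0.03 m or angle between spool_120's own z axis and vertical above 0.5 rad).
It fails at once if the brown bottle is knocked over or shifted more than 30 mm (distance of bottle_wetting from where it was at the start of the episode above 0.03 m or angle between bottle_wetting's own z axis and vertical above 0.5 rad).
It also fails if it takes over 64 s, if anything falls off the work surface, if the arm or the gripper's body presses on something with over 40 N, if the wrist force passes 120 N, or if a joint passes its speed limit or range.

### The arm

A 7-joint arm with a two-finger parallel gripper is mounted at the origin on a cart in front of the work surface, level with it; the furniture and walls round the work are solid. World frame = base frame: x ahead of the robot, y to its left, z up, the work surface at z = 0. Lengths are in m, angles in rad, forces in N, time in s.
With the tool pointing down it reaches from about 0.35 to 0.9 m from the base axis. Payload 7.2 kg.
Tool frame: the origin (TCP) lies between the finger pads; the fingertips stand 19 mm ahead of it and the grasp point (between the pads) is the TCP; z points along the fingers, y is the direction in which the jaws open and shut (so a half turn about z gives the same grasp; the last joint's range is limited). The gripper opens to 88 mm and grips with 3 to 60 N. Pads are 20 mm wide; open, the fingers measure 115 mm over their backs; the gripper's body (75 mm by 178 mm) begins 61 mm behind the grasp point.
Start: joints at [1.2, 0.411, -0.013, 1.596, 0.006, 1.134, -0.082], TCP at [0.186, -0.597, 0.242] pointing down, gripper open.
Joint ranges: [-2.95, 2.95], [-0.29, 1.99], [-1.47, 1.44], [0.14, 2.54], [-1.03, 4.17], [0.13, 1.85], [-2.86, 2.86]. Speed limits (rad/s): [2.39, 2.39, 3.01, 3.01, 3.14, 3.14, 3.14].

### API

Orientations are given as a rotation vector (axis times angle).
In Python, from plant import robot gives the robot as it stands.
- The arm moves only by the shell command python3 -m inch 'ROWS' [OPENING]. ROWS is JSON, a list of rows, each a list of 2 entries, a list of its own where there are three numbers: the shift along the tool's x, y, z in mm, then the turn, a rotation vector about the tool's x, y, z in rad. In form: [[[tx, ty, tz], [ax, ay, az]], ...]. A call has exactly 10 rows; each row is the pose to reach, as a shift and turn from the pose commanded when the call began, along the tool's axes at that moment; what a row does not reach only later rows make up. A row lasts 1/12 s, in which the tool goes at most 41.7 mm and 7.16 degrees, less where a joint would pass 70% of its speed; a pose out of reach is approached as far as the arm can. A call with a gripper value outside its range is refused whole. OPENING is the closure, from -1 (fully open) to 1 (shut), so that 0 is half open, set as the call begins (- or left out, the last holds). The fingers move at their own pace and stop on an object; the grip force is fixed at half the most. Time passes only in rows, so rows that repeat a pose let the fingers close, or fill a call up. It gives the time, the measured TCP pose, the force and the opening at its end, in the units of the state.
- robot.get_obs(): the state, without advancing time (a new reading comes with each control period).
- robot.capture(name): name is "scene" or "top"; returns (picture, depth): 420x560x3 uint8, red, green, blue; 420x560 float32, m along the optical axis (not along the pixel's ray), 0 where there is no reading.
- robot.camera_model(name): a dict with "vfov" (degrees; the focal length in pixels is half the picture's height over the tangent of half this angle, whatever the lens; pixels are square), "cx", "cy" (the principal point, pixels), "D" ([k1, k2, p1, p2, k3] as OpenCV has them; the pictures are not rectified), "world_to_cam" (4x4, takes a point from world to camera coordinates). Camera axes: x right, y up, looking along -z (the intrinsics and any distortion apply to the point x, -y, -z); pixel columns grow to the right and rows downward; lengths in m; the calibration is good to about 2 mm. A picture is of the moment at which its call begins. camera_model takes no time and is no camera call.
- robot.hand_in(): hands the job in, once; it reports no verdict.
The state is a dict: "time": time; "qpos": joint angles; "qd": joint speeds; "tau": joint torques, N m; "ee_pos": TCP position; "tcp_rot": TCP orientation; "force": force on the tool from outside, world axes, zero at the start; "ft_torque": the same for the moment, N m; "grip_width": opening from 0.0 (shut) to 1.0 (fully open).
Only numpy, scipy, OpenCV 4.12 (cv2) and the standard library are available. Lean on these libraries where they do the work, as an engineer would, in place of code of your own. Each camera call takes 0.05 s, during which the arm holds its last target. There are 200 camera calls.

## Working session

There is one attempt and no reset: what is moved stays moved. The work goes in short steps, Python scripts to look and compute and a shell command to move; the robot and the scene stay as the last step left them, time stands still between calls to the robot, and variables do not carry over. Pictures are saved under pics/ and viewed, about 8 in all and at most 12, crops included, and the job is handed in when it is done.

```bash
ls; mkdir -p pics
cat > h.py <<'E'
import numpy as np, cv2
from plant import robot
from scipy.spatial.transform import Rotation as R
def K(n):
    m=robot.camera_model(n); f=210/np.tan(np.radians(m["vfov"])/2)
    return np.array([[f,0,m["cx"]],[0,f,m["cy"]],[0,0,1]]),np.array(m["D"],float),np.array(m["world_to_cam"])
def ray(n,uv):
    k,d,W=K(n); p=cv2.undistortPoints(np.array(uv,float).reshape(-1,1,2),k,d).reshape(-1,2)
    v=np.c_[p[:,0],-p[:,1],-np.ones(len(p))]; Rm=W[:3,:3]
    return -Rm.T@W[:3,3], v@Rm
def plane(n,uv,z):
    o,v=ray(n,uv); return o+v*((z-o[2])/v[:,2])[:,None]
def proj(n,P):
    k,d,W=K(n); P=np.atleast_2d(P); c=P@W[:3,:3].T+W[:3,3]; c=c*[1,-1,-1]
    return cv2.projectPoints(c,np.zeros(3),np.zeros(3),k,d)[0].reshape(-1,2)
def cloud(n,D):
    k,d,W=K(n); h,w=D.shape; g=np.stack(np.meshgrid(np.arange(w),np.arange(h)),-1).reshape(-1,2)
    o,v=ray(n,g); return (o+v*D.reshape(-1,1)).reshape(h,w,3)
def shot(n,name):
    p,D=robot.capture(n); cv2.imwrite(f"pics/{name}.png",p[...,::-1]); np.savez(f"{name}.npz",p=p,D=D); return p,D
E
python3 - <<'E'
from h import *
for n in("scene","top"):
    p,D=shot(n,n+"0"); o,_=ray(n,[[280,210]]); print(n,o,robot.camera_model(n)["D"],(D>0).mean())
a=np.hstack([cv2.imread("pics/scene0.png"),cv2.imread("pics/top0.png")])
print(robot.get_obs())
E
```

```text
pics
scene [0.06239784 0.32885411 0.69708627] [-0.01049598  0.          0.          0.          0.        ] 0.9958545918367347
top [0.4856963  0.06953959 1.14494784] [-0.09092141  0.          0.          0.          0.        ] 0.995875850340136
{'time': 0.1, 'qpos': array([ 1.19980128,  0.41181411, -0.01271328,  1.59692949,  0.00561176,
        1.13432548, -0.08220252]), 'qd': array([-0.00210534, -0.00215973,  0.00075648, -0.00248447,  0.00250377,
        0.00030638,  0.00184906]), 'tau': array([ 3.92602014e-03, -5.89095640e+01,  6.44631777e-01, -2.91710490e+01,
       -5.37155836e-02,  1.44907285e-02,  2.52981687e-05]), 'ee_pos': array([ 0.18620462, -0.59617444,  0.24090941]), 'tcp_rot': array([-3.10426320e+00, -4.73645762e-01,  5.13831129e-04]), 'force': array([-0.72066817, -0.16957558,  0.316807  ]), 'ft_torque': array([-0.00564016,  0.0210937 , -0.02043928]), 'grip_width': 0.9999089118507304}
```

View pics/scene0.png

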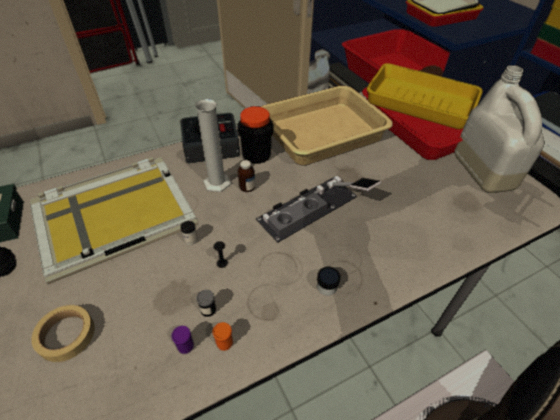

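View pics/top0.png

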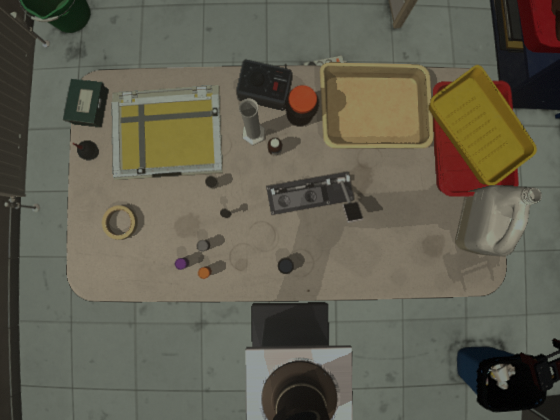

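Scene: film_can_a (black, grey cap) is at (206,303) and film_can_b (pale, black cap) at (188,232). The clamp is at (305,210), its paddle at (365,184) on the right, the spool at (221,255), the loupe at (328,280) and the bottle at (246,178). In the top view the cans are at (204,244) and (211,181), and the clamp at (310,195).

Run:
```python
from h import *
C={}
for n in("scene","top"):
    z=np.load(n+"0.npz"); C[n]=cloud(n,z["D"])
def top(n,u,v,r,lo,hi,lab):
    c=C[n][v-r:v+r+1,u-r:u+r+1].reshape(-1,3); m=(c[:,2]>lo)&(c[:,2]<hi); c=c[m]
    if len(c): print(lab,n,len(c),"mid",(c.min(0)+c.max(0)).round(4)/2,"mean",c.mean(0).round(4),"size",np.ptp(c,axis=0).round(3))
for lab,s,t,lo,hi in [("a",(206,298),(204,244),.043,.06),("b",(188,228),(211,181),.043,.06),("spool",(221,250),(226,212),.05,.075),("loupe",(328,275),(286,265),.034,.05),("bottle",(246,170),(275,145),.07,.095),("purple",(183,335),(181,263),.043,.06)]:
    top("scene",*s,14,lo,hi,lab); top("top",*t,10,lo,hi,lab)
# block top
for n,(u0,u1,v0,v1) in {"scene":(250,360,170,245),"top":(262,358,168,220)}.items():
    c=C[n][v0:v1,u0:u1].reshape(-1,3); c=c[(c[:,2]>.022)&(c[:,2]<.033)]
    r=cv2.minAreaRect((c[:,:2]*1000).astype(np.float32)); print(n,len(c),r,c[:,2].mean())
c=C["top"][195:225,340:370].reshape(-1,3); c=c[c[:,2]>.06]; print("paddle",len(c),c.mean(0),c.min(0),c.max(0))
c=C["top"][225:240,100:250].reshape(-1,3); print("table z",np.median(c[:,2]))
a=cv2.resize(cv2.imread("pics/top0.png")[165:225,255:375],None,fx=6.6,fy=6.6,interpolation=3)
b=cv2.resize(cv2.imread("pics/scene0.png")[160:250,245:385],None,fx=5.6,fy=5.6,interpolation=3)
cv2.imwrite("pics/ct.png",a);cv2.imwrite("pics/cs.png",b)
```

```text
a scene 245 mid [0.45735 0.2778  0.04875] mean [0.4569 0.2781 0.0499] size [0.032 0.033 0.01 ]
a top 112 mid [0.45955 0.275   0.05005] mean [0.4602 0.2752 0.0505] size [0.032 0.032 0.011]
b scene 167 mid [0.64335 0.25325 0.04885] mean [0.6424 0.2536 0.0496] size [0.033 0.034 0.01 ]
b top 110 mid [0.64695 0.2496  0.0488 ] mean [0.6461 0.2497 0.0502] size [0.033 0.033 0.011]
spool scene 97 mid [0.5523 0.2125 0.0581] mean [0.5516 0.2126 0.0629] size [0.024 0.024 0.015]
spool top 62 mid [0.5544  0.20895 0.06435] mean [0.5539 0.2091 0.064 ] size [0.023 0.023 0.008]
loupe scene 405 mid [0.3979  0.03895 0.0398 ] mean [0.3964 0.0398 0.041 ] size [0.048 0.046 0.012]
loupe top 211 mid [0.39955 0.03465 0.0418 ] mean [0.3996 0.0348 0.042 ] size [0.044 0.043 0.014]
bottle scene 80 mid [0.74695 0.0666  0.0774 ] mean [0.7455 0.068  0.0797] size [0.028 0.024 0.015]
bottle top 65 mid [0.74905 0.0644  0.0779 ] mean [0.748  0.0633 0.0808] size [0.024 0.023 0.015]
purple scene 289 mid [0.40625 0.3403  0.04825] mean [0.4058 0.3406 0.0497] size [0.033 0.031 0.01 ]
purple top 117 mid [0.4083  0.3367  0.05015] mean [0.4084 0.3363 0.0504] size [0.032 0.033 0.011]
scene 863 ((619.4450073242188, -20.101669311523438), (235.46153259277344, 172.9978485107422), 69.36412048339844) 0.02736152836136337
top 635 ((613.1234741210938, -46.985313415527344), (65.3644027709961, 237.9346466064453), 9.575662612915039) 0.02819053737156016
paddle 335 [ 0.55253191 -0.14910285  0.10631378] [ 0.4856963  -0.17639662  0.06049894] [0.59987959 0.06953959 1.14494784]
table z 0.0005833349930015608
```

View pics/cs.png

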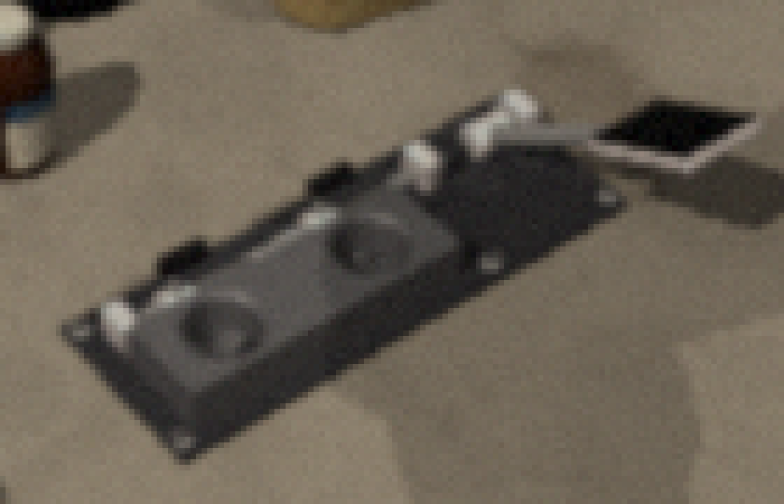

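View pics/ct.png

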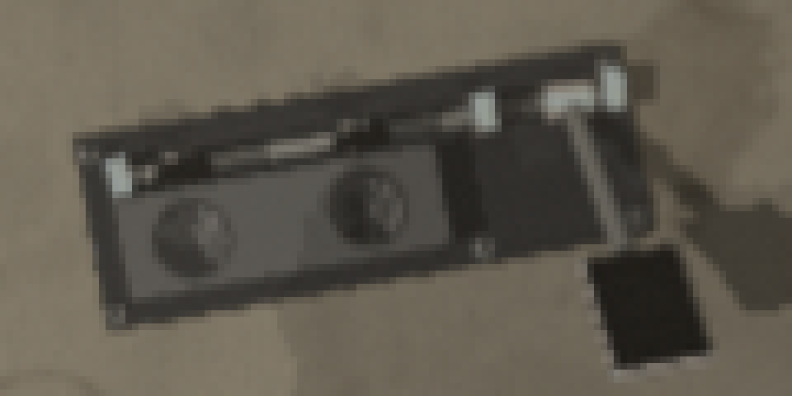

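The crops show the bore mouths: top view at crop (194,237) and (368,208), scene view at crop (222,328) and (370,245). The top crop also shows the base-plate corners.

Run:
```python
from h import *
def fit(L,W):
    L,W=np.array(L)/1000.,W[:,:2]; l0,w0=L.mean(0),W.mean(0)
    H=(L-l0).T@(W-w0); a=np.arctan2(H[0,1]-H[1,0],H[0,0]+H[1,1]); c,s=np.cos(a),np.sin(a); M=np.array([[c,-s],[s,c]])
    t=w0-M@l0; return a,t,M,((L@M.T+t-W)*1000).round(1)
def cv(n,pts,s,o,z): return plane(n,(np.array(pts)+.5)/s-.5+o,z)
Lc=[(57,86),(-33,86),(57,-170),(-33,-170)]; Lb=[(0,40),(0,-40)]
t=cv("top",[(80,140),(113,325),(617,45),(655,235)],6.6,(255,165),.006)
tb=cv("top",[(194,237),(368,208)],6.6,(255,165),.028)
s=cv("scene",[(68,330),(185,462),(622,203)],5.6,(245,160),.006)
sb=cv("scene",[(222,328),(370,245)],5.6,(245,160),.028)
for n,L,W in(("top corners",Lc,t),("top all",Lc+Lb,np.r_[t,tb]),("scene all",[Lc[0],Lc[1],Lc[3]]+Lb,np.r_[s,sb])):
    a,o,M,r=fit(L,W); print(n,"yaw",a.round(4),"t",o.round(4),"bores",(M@[0,.04]+o).round(4),(M@[0,-.04]+o).round(4),"pad",(M@[-.067,-.14]+o).round(4),(M@[-.094,-.14]+o).round(4)); print(r.tolist())
print(tb.round(4),sb.round(4))
# gripper position bias? project tcp
o=robot.get_obs(); print(proj("top",o["ee_pos"]),proj("scene",o["ee_pos"]))
print(R.from_rotvec(o["tcp_rot"]).as_matrix().round(3))
```

```text
top corners yaw 0.1621 t [ 0.595  -0.0043] bores [0.5886 0.0352] [ 0.6015 -0.0438] pad [ 0.5515 -0.1533] [ 0.5248 -0.1576]
[[1.6, 2.4], [-2.5, 2.2], [0.9, -2.7], [0.1, -1.9]]
top all yaw 0.1613 t [ 0.595  -0.0037] bores [0.5886 0.0358] [ 0.6015 -0.0432] pad [ 0.5514 -0.1526] [ 0.5247 -0.157 ]
[[1.6, 3.0], [-2.5, 2.8], [0.8, -2.2], [-0.0, -1.3], [-0.2, -0.7], [0.3, -1.6]]
scene all yaw 0.1772 t [5.925e-01 4.000e-04] bores [0.5854 0.0398] [ 0.5995 -0.039 ] pad [ 0.5512 -0.1492] [ 0.5246 -0.154 ]
[[1.7, 4.2], [-0.3, 0.9], [0.0, -4.6], [-0.7, -0.7], [-0.8, 0.2]]
[[ 0.5888  0.0365  0.028 ]
 [ 0.6011 -0.0416  0.028 ]] [[ 0.5861  0.0405  0.028 ]
 [ 0.6003 -0.0391  0.028 ]]
[[541.11492136 351.26042199]] [[688.91207907 172.07460367]]
[[ 0.954  0.298 -0.001]
 [ 0.298 -0.954  0.001]
 [-0.    -0.001 -1.   ]]
```

```bash
cat >> h.py <<'E'
PSI=.166
def to(x,y,z,psi=PSI,verbose=1):
    o=robot.get_obs(); M=R.from_rotvec(o["tcp_rot"]); c,s=np.cos(psi),np.sin(psi)
    G=R.from_matrix(np.array([[c,s,0],[s,-c,0],[0,0,-1]]))
    print("shift",(M.inv().apply(np.array([x,y,z])-o["ee_pos"])*1000).round(1),"turn",(M.inv()*G).as_rotvec().round(4))
E
python3 -c "
from h import *
to(.46,-.15,.24)"
```

```text
shift [ 394.4 -344.2    1.4] turn [-0.0014  0.0002  0.1368]
```

```bash
python3 -m inch '[[[20,-17,0],[0,0,0.01]],[[50,-45,0],[0,0,0.03]],[[80,-70,0],[0,0,0.05]],[[110,-95,0],[0,0,0.07]],[[140,-120,0],[0,0,0.09]],[[170,-147,0],[0,0,0.11]],[[200,-173,0],[0,0,0.13]],[[230,-198,0],[0,0,0.137]],[[260,-225,0],[0,0,0.137]],[[285,-246,0],[0,0,0.137]]]' 0
python3 -c "
from h import *
to(.4585,.2764,.12)"
```

```text
time: 0.93
ee_pos: [0.386, -0.2739, 0.2416]
tcp_rot: [-3.13, -0.262, -0.0]
force: [0.9, -0.1, -0.3]
grip_width: 0.5
shift [ 163.1 -530.5  121.8] turn [-0.0004 -0.0001  0.0013]
```

```bash
python3 -m inch '[[[10,-30,0],[0,0,0]],[[21,-68,0],[0,0,0]],[[32,-106,0],[0,0,0]],[[44,-144,0],[0,0,0]],[[56,-182,0],[0,0,0]],[[68,-220,0],[0,0,0]],[[80,-258,0],[0,0,0]],[[91,-296,0],[0,0,0]],[[103,-334,0],[0,0,0]],[[115,-372,0],[0,0,0]]]' -0.4
python3 -m inch '[[[5,-20,15],[0,0,0]],[[12,-50,30],[0,0,0]],[[20,-80,45],[0,0,0]],[[30,-110,60],[0,0,0]],[[38,-135,75],[0,0,0]],[[44,-150,90],[0,0,0]],[[48,-158,105],[0,0,0]],[[48,-158,120],[0,0,0]],[[48,-158,120],[0,0,0]],[[48,-158,120],[0,0,0]]]'
python3 - <<'E'
from h import *
p,D=shot("scene","s1"); p2,D2=shot("top","t1")
o=robot.get_obs(); print(o["ee_pos"],o["time"])
u=proj("scene",o["ee_pos"])[0].astype(int);v=proj("top",o["ee_pos"])[0].astype(int);print(u,v)
def cr(i,c,r,f): return cv2.resize(i[c[1]-r:c[1]+r,c[0]-r:c[0]+r],None,fx=f,fy=f,interpolation=3)
cv2.imwrite("pics/c1.png",np.hstack([cr(p,u,60,3.33),cr(p2,v,40,5)])[...,::-1])
to(.4585,.2764,.046)
E
```

```text
time: 1.77
ee_pos: [0.4367, 0.1109, 0.2417]
tcp_rot: [3.131, 0.26, 0.0]
force: [0.7, -0.7, 0.4]
grip_width: 0.697
time: 2.6
ee_pos: [0.4576, 0.2724, 0.1209]
tcp_rot: [3.13, 0.261, -0.004]
force: [0.7, 0.1, 1.4]
grip_width: 0.699
[0.45862692 0.27267565 0.12233177] 2.7
[201 274] [197 246]
shift [ 0.4 -3.7 76.3] turn [-0.     -0.0005 -0.0007]
```

View pics/c1.png

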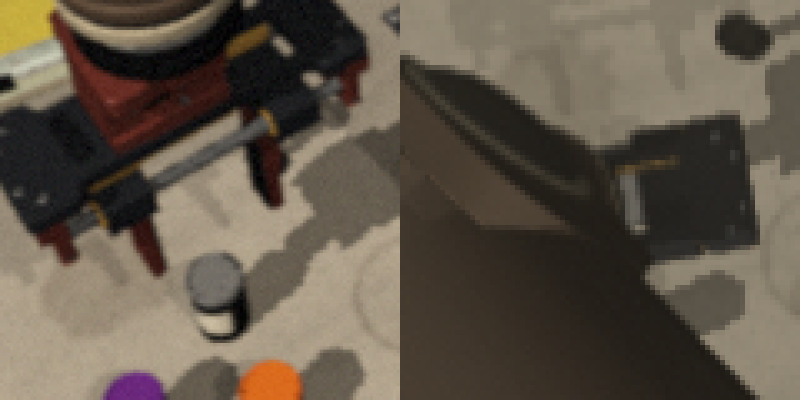

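The view shows the fingertips at crop (150,270) and (275,200), straddling can a's grey cap at (215,280). I'll estimate the scene camera's bias from them.

```bash
python3 - <<'E'
from h import *
q=(np.array([(150,272),(276,204)])+.5)/3.333-.5+(141,214)
w=plane("scene",q,.1033);print(w,w.mean(0), w[0]-w[1])
q=(np.array([(215,278)])+.5)/3.333-.5+(141,214); print(plane("scene",q,.051))
E
python3 -m inch '[[[0,-1,8],[0,0,0]],[[0,-2,16],[0,0,0]],[[0,-3,24],[0,0,0]],[[0,-4,33],[0,0,0]],[[0,-4,42],[0,0,0]],[[0,-4,51],[0,0,0]],[[0,-4,60],[0,0,0]],[[0,-4,68],[0,0,0]],[[0,-4,76],[0,0,0]],[[0,-4,76],[0,0,0]]]'
python3 -m inch '[[[0,0,0],[0,0,0]],[[0,0,0],[0,0,0]],[[0,0,0],[0,0,0]],[[0,0,0],[0,0,0]],[[0,0,0],[0,0,0]],[[0,0,0],[0,0,0]],[[0,0,0],[0,0,0]],[[0,0,0],[0,0,0]],[[0,0,0],[0,0,0]],[[0,0,0],[0,0,0]]]' 1
```

```text
[[0.44364152 0.31025657 0.1033    ]
 [0.45355314 0.23602659 0.1033    ]] [0.44859733 0.27314158 0.1033    ] [-0.00991162  0.07422998  0.        ]
[[0.45702296 0.27691409 0.051     ]]
time: 3.53
ee_pos: [0.4569, 0.2763, 0.0439]
tcp_rot: [3.13, 0.26, -0.003]
force: [0.1, -0.3, -0.1]
grip_width: 0.703
time: 4.37
ee_pos: [0.458, 0.277, 0.046]
tcp_rot: [-3.131, -0.26, -0.001]
force: [-0.9, -0.7, 5.5]
grip_width: 0.368
```

```bash
python3 -m inch '[[[0,0,-6],[0,0,0]],[[0,0,-16],[0,0,0]],[[0,0,-28],[0,0,0]],[[0,0,-40],[0,0,0]],[[0,0,-52],[0,0,0]],[[0,0,-64],[0,0,0]],[[0,0,-76],[0,0,0]],[[0,0,-88],[0,0,0]],[[0,0,-98],[0,0,0]],[[0,0,-104],[0,0,0]]]'
python3 - <<'E'
from h import *
to(.6007,-.0403,.105)
E
```

```text
time: 5.2
ee_pos: [0.4581, 0.2771, 0.1514]
tcp_rot: [-3.13, -0.26, -0.002]
force: [0.3, -0.2, 0.3]
grip_width: 0.366
shift [ 88.2 336.6  46.4] turn [-0.0005 -0.0016 -0.0002]
```

```bash
python3 -m inch '[[[8,30,0],[0,0,0]],[[17,65,0],[0,0,0]],[[26,100,0],[0,0,0]],[[36,137,0],[0,0,0]],[[46,174,0],[0,0,0]],[[56,211,0],[0,0,0]],[[65,248,0],[0,0,0]],[[74,285,0],[0,0,0]],[[82,315,0],[0,0,0]],[[88,337,0],[0,0,0]]]'
python3 -m inch '[[[0,0,8],[0,0,0]],[[0,0,16],[0,0,0]],[[0,0,24],[0,0,0]],[[0,0,32],[0,0,0]],[[0,0,40],[0,0,0]],[[0,0,46],[0,0,0]],[[0,0,46],[0,0,0]],[[0,0,46],[0,0,0]],[[0,0,46],[0,0,0]],[[0,0,46],[0,0,0]]]'
python3 - <<'E'
from h import *
p,D=shot("scene","s2"); p2,D2=shot("top","t2")
o=robot.get_obs(); print(o["ee_pos"],o["time"])
u=proj("scene",o["ee_pos"])[0].astype(int);print(u)
cv2.imwrite("pics/c2.png",cv2.resize(p[u[1]-50:u[1]+50,u[0]-65:u[0]+65],None,fx=6,fy=6,interpolation=3)[...,::-1])
to(.6007,-.0403,.105)
E
```

```text
time: 6.03
ee_pos: [0.6007, -0.0451, 0.1495]
tcp_rot: [3.13, 0.255, -0.001]
force: [-0.2, -0.4, -0.6]
grip_width: 0.373
time: 6.87
ee_pos: [0.6004, -0.0409, 0.1041]
tcp_rot: [3.131, 0.26, 0.001]
force: [0.2, -0.5, 0.0]
grip_width: 0.367
[ 0.60038431 -0.04106863  0.10414181] 6.9667
[313 179]
shift [ 0.4 -0.7 -0.9] turn [ 0.0003 -0.0009 -0.0003]
```

View pics/c2.png

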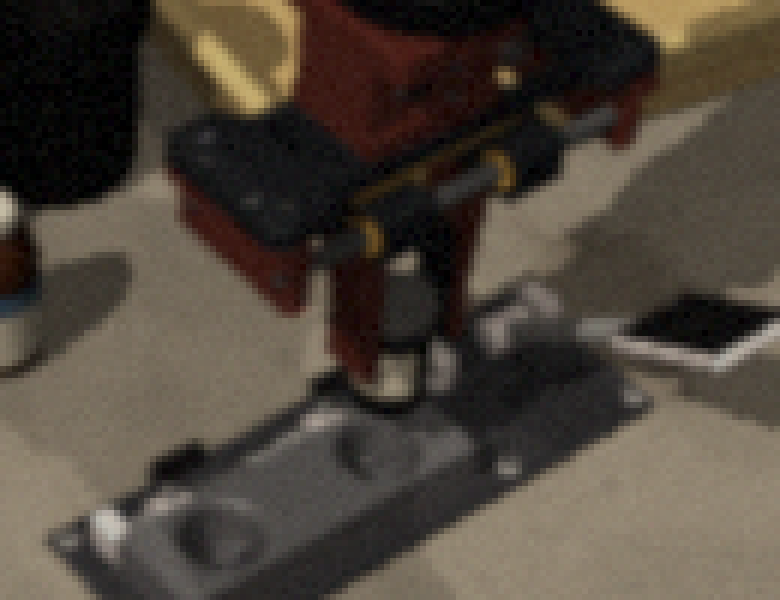

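Scene view: can a hangs above the right bore with its body edges at crop x≈347 and 424 and its lowest point at y≈410. The bore mouth spans x 337–420 and is centred near y≈445.

Run:
```python
from h import *
o=robot.get_obs()["ee_pos"]; t=np.linspace(0,2*np.pi,73)
def circ(c,r,z): return np.c_[c[0]+r*np.cos(t),c[1]+r*np.sin(t),0*t+z]
q=lambda P:(proj("scene",P)-(248,129)+.5)*6-.5
c=q(circ(o,.0157,o[2]-.046)); print("can bottom pred x",c[:,0].min(),c[:,0].max(),"ymax",c[:,1].max())
for r in(.017,.019):
    c=q(circ(o,r,.028)); print("bore pred under tcp",r,c.min(0),c.max(0),c.mean(0))
# px per mm world x,y at bore height
J=(q(np.array([[o[0]+.001,o[1],.028],[o[0],o[1]+.001,.028]]))-q(np.array([[o[0],o[1],.028]]))); print(J)
# bore edges via brightness: enlarged sub-crop
im=cv2.imread("pics/scene0.png"); im2=cv2.imread("pics/s2.png")
for nm,i in(("before",im),("now",im2)):
    g=cv2.cvtColor(i,6)[196:214,300:324]; print(nm);print(g)
```

```text
can bottom pred x 348.3159298309663 427.8515638945087 ymax 422.2006329168749
bore pred under tcp 0.017 [340.49326744 417.07266892] [424.57680547 477.54411871] [382.24185198 446.75084519]
bore pred under tcp 0.019 [335.55075734 413.6079282 ] [429.52639694 481.19623955] [382.21048252 446.75443641]
[[-1.24467162 -1.59344206]
 [-2.13730845  0.78874107]]
before
[[ 55  86  81  69  61  52  51  59  65  70  73  75  70  70  69  72  70  70
   64  54  41  31  28  28]
 [ 88 106 109 113 104  84  68  69  70  75  78  76  75  76  75  69  72  71
   71  67  53  35  29  36]
 [148 149 141 142 127  90  74  69  74  80  82  91  94  96  90  80  73  69
   72  70  66  57  40  36]
 [162 163 142 121  99  80  68  61  63  72  69  74  86  96  99  93  80  77
   69  71  71  72  62  51]
 [133 127 109  89  72  56  50  46  51  52  60  65  73  73  78  80  82  77
   67  75  72  74  65  64]
 [ 98  94  82  69  52  42  38  46  45  57  58  57  61  63  62  65  72  79
   74  71  74  70  74  75]
 [ 83  79  77  61  46  33  33  43  47  54  54  57  62  62  60  63  60  65
   67  71  73  70  70  69]
 [ 83  82  72  52  42  27  35  38 
[... 2200 characters left out ...]
74  78  75  68  67  50  42  49  58  70  74  74  72  65  62  63  74
   86  76  67  57  51  52]
 [ 76  72  80  78  70  76  71  56  50  54  65  77  76  72  66  70  68  71
   70  58  53  45  46  51]
 [ 77  82  76  73  79  78  73  75  69  68  72  75  76  77  73  69  62  53
   51  53  53  52  52  49]
 [ 74  75  77  76  77  77  81  74  77  77  76  78  77  72  61  50  53  46
   44  52  46  52  49  50]
 [ 74  76  74  79  70  77  74  76  78  77  73  70  66  59  47  43  39  45
   54  48  50  48  48  49]
 [ 76  78  78  74  79  80  75  78  80  73  67  61  49  41  43  39  40  49
   49  48  45  50  48  48]
 [ 80  74  75  79  77  74  78  79  71  62  51  48  43  40  41  43  46  49
   47  49  44  46  46  45]]
```

```bash
python3 -m inch '[[[-0.7,-1.2,6],[0,0,0]],[[-0.7,-1.2,12],[0,0,0]],[[-0.7,-1.2,18],[0,0,0]],[[-0.7,-1.2,23],[0,0,0]],[[-0.7,-1.2,26],[0,0,0]],[[-0.7,-1.2,29],[0,0,0]],[[-0.7,-1.2,31],[0,0,0]],[[-0.7,-1.2,33],[0,0,0]],[[-0.7,-1.2,34],[0,0,0]],[[-0.7,-1.2,34],[0,0,0]]]'
python3 -c "
from h import *
o=robot.get_obs();print(o['ee_pos'],o['force'],o['ft_torque'])"
```

```text
time: 7.8
ee_pos: [0.5992, -0.04, 0.0695]
tcp_rot: [3.131, 0.26, -0.0]
force: [0.6, -0.5, -1.1]
grip_width: 0.366
[ 0.59915149 -0.03998857  0.06951079] [ 0.59659554 -0.51101913 -1.09593552] [-0.01414978  0.02389716 -0.00772962]
```

```bash
python3 -m inch '[[[0,0,2],[0,0,0]],[[0,0,4],[0,0,0]],[[0,0,6],[0,0,0]],[[0,0,8],[0,0,0]],[[0,0,10],[0,0,0]],[[0,0,12],[0,0,0]],[[0,0,14],[0,0,0]],[[0,0,16],[0,0,0]],[[0,0,17.5],[0,0,0]],[[0,0,17.5],[0,0,0]]]'
```

```text
time: 8.63
ee_pos: [0.5993, -0.0399, 0.0521]
tcp_rot: [3.131, 0.26, 0.0]
force: [1.0, -0.4, -0.9]
grip_width: 0.368
```

```bash
Z='[0,0,0]'; python3 -m inch '[[[0,0,0],[0,0,0]],[[0,0,0],[0,0,0]],[[0,0,0],[0,0,0]],[[0,0,0],[0,0,0]],[[0,0,-4],[0,0,0]],[[0,0,-14],[0,0,0]],[[0,0,-30],[0,0,0]],[[0,0,-50],[0,0,0]],[[0,0,-72],[0,0,0]],[[0,0,-94],[0,0,0]]]' -0.2
python3 -c "
from h import *
to(.6452,.2514,.145)"
```

```text
time: 9.47
ee_pos: [0.5991, -0.0398, 0.1479]
tcp_rot: [-3.131, -0.261, -0.0]
force: [0.3, -0.8, 0.4]
grip_width: 0.602
shift [  93.6 -279.6    3. ] turn [-0.0001 -0.0003  0.    ]
```

```bash
python3 -m inch '[[[9,-25,0],[0,0,0]],[[20,-60,0],[0,0,0]],[[32,-95,0],[0,0,0]],[[44,-130,0],[0,0,0]],[[55,-165,0],[0,0,0]],[[67,-200,0],[0,0,0]],[[78,-232,0],[0,0,0]],[[87,-260,0],[0,0,0]],[[93,-280,0],[0,0,0]],[[93.5,-280,0],[0,0,0]]]' -0.4
python3 -m inch '[[[0,0,0],[0,0,0]],[[0,0,0],[0,0,0]],[[0,0,8],[0,0,0]],[[0,0,16],[0,0,0]],[[0,0,24],[0,0,0]],[[0,0,32],[0,0,0]],[[0,0,38],[0,0,0]],[[0,0,44],[0,0,0]],[[0,0,48],[0,0,0]],[[0,0,48],[0,0,0]]]'
python3 - <<'E'
from h import *
p,D=shot("scene","s3")
cv2.imwrite("pics/c3.png",np.hstack([cv2.resize(p[195:260,150:215],(400,400),interpolation=3),cv2.resize(p[160:240,250:330],(400,400),interpolation=3)])[...,::-1])
to(.6452,.2514,.046)
E
```

```text
time: 10.3
ee_pos: [0.6438, 0.2586, 0.1472]
tcp_rot: [-3.126, -0.27, -0.001]
force: [-1.2, 0.3, -0.1]
grip_width: 0.702
time: 11.13
ee_pos: [0.6446, 0.2513, 0.0968]
tcp_rot: [3.13, 0.26, -0.003]
force: [-0.6, -0.0, 0.8]
grip_width: 0.704
shift [ 0.3  0.2 51.6] turn [ 0.0001  0.0009 -0.    ]
```

View pics/c3.png

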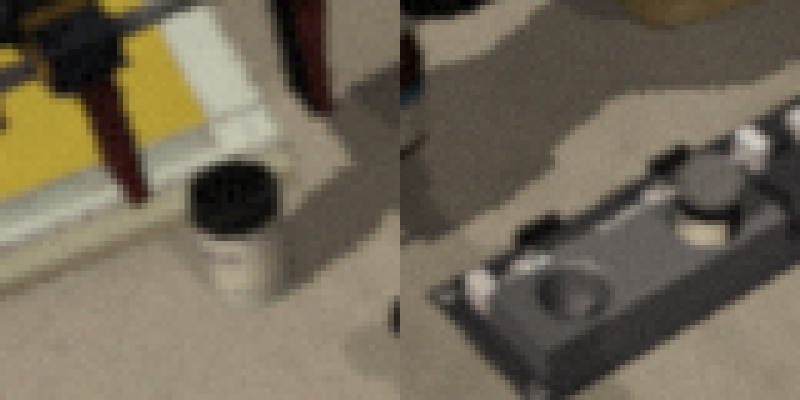

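Can a stands seated in the right bore (crop right, at (710,195)), and the fingers straddle can b at (235,205). The framed tray is close to the left finger, so I'll check its clearance.

Run:
```python
from h import *
c=cloud("top",np.load("top0.npz")["D"]).reshape(-1,3); c=c-[.0,-.0013,0]
L=c[:,:2]-[.6452,.2514]; p=.166; x=L@[np.cos(p),np.sin(p)]; y=L@[-np.sin(p),np.cos(p)]
for a in range(20,72,6):
    row=[]
    for b in range(-20,60,8):
        m=(abs(y-a/1000)<.004)&(abs(x-b/1000)<.005); row.append(round(1000*c[m,2].max()) if m.any() else -1)
    print(a,row)
```

```text
20 [3, 1, 48, 2, -1, 3, 21, 31, 31, 30]
26 [2, 3, 3, 3, 3, 1, 17, 31, 30, 31]
32 [2, 5, 4, 3, 3, 2, 17, 31, 31, 31]
38 [2, 1, 2, 2, 3, 5, 3, 31, 31, 31]
44 [3, 2, 2, 3, 7, 2, 2, 25, 29, 32]
50 [3, 5, 3, 3, 7, 1, 3, 26, 31, 32]
56 [4, 5, 3, 4, 5, 3, 0, 20, 29, 31]
62 [4, 2, 3, 2, 5, 3, 3, 20, 30, 34]
68 [3, 3, 2, 4, 2, 4, 4, 18, 28, 32]
```

```bash
python3 -m inch '[[[0,0,6],[0,0,0]],[[0,0,13],[0,0,0]],[[0,0,20],[0,0,0]],[[0,0,27],[0,0,0]],[[0,0,34],[0,0,0]],[[0,0,40],[0,0,0]],[[0,0,46],[0,0,0]],[[0,0,50],[0,0,0]],[[0,0,51],[0,0,0]],[[0,0,51],[0,0,0]]]'
python3 -m inch '[[[0,0,0],[0,0,0]],[[0,0,0],[0,0,0]],[[0,0,0],[0,0,0]],[[0,0,0],[0,0,0]],[[0,0,0],[0,0,0]],[[0,0,0],[0,0,0]],[[0,0,0],[0,0,0]],[[0,0,0],[0,0,0]],[[0,0,0],[0,0,0]],[[0,0,0],[0,0,0]]]' 1
python3 -m inch '[[[0,0,-6],[0,0,0]],[[0,0,-16],[0,0,0]],[[0,0,-28],[0,0,0]],[[0,0,-40],[0,0,0]],[[0,0,-52],[0,0,0]],[[0,0,-64],[0,0,0]],[[0,0,-76],[0,0,0]],[[0,0,-88],[0,0,0]],[[0,0,-98],[0,0,0]],[[0,0,-104],[0,0,0]]]'
python3 - <<'E'
from h import *
a=np.array([.5993,-.0399]); d=.08*np.array([-np.sin(.166),np.cos(.166)]); print(a+d)
to(*(a+d),.105)
E
```

```text
time: 12.02
ee_pos: [0.6451, 0.2516, 0.0467]
tcp_rot: [3.131, 0.26, -0.001]
force: [-0.7, -0.0, 0.9]
grip_width: 0.701
time: 12.85
ee_pos: [0.6454, 0.2517, 0.0474]
tcp_rot: [-3.131, -0.26, -0.001]
force: [-0.5, -0.9, 3.0]
grip_width: 0.371
time: 13.68
ee_pos: [0.6457, 0.2519, 0.1531]
tcp_rot: [-3.13, -0.26, -0.003]
force: [-0.1, 0.1, -0.6]
grip_width: 0.379
[0.58608091 0.03900029]
shift [-94.  200.1  47.9] turn [-0.0004 -0.0018 -0.0002]
```

```bash
python3 -m inch '[[[-10,20,0],[0,0,0]],[[-22,45,0],[0,0,0]],[[-34,72,0],[0,0,0]],[[-46,98,0],[0,0,0]],[[-58,124,0],[0,0,0]],[[-70,150,0],[0,0,0]],[[-82,175,0],[0,0,0]],[[-90,192,0],[0,0,0]],[[-94,200,0],[0,0,0]],[[-94,200,0],[0,0,0]]]'
python3 -m inch '[[[0,0,8],[0,0,0]],[[0,0,16],[0,0,0]],[[0,0,24],[0,0,0]],[[0,0,32],[0,0,0]],[[0,0,40],[0,0,0]],[[0,0,48],[0,0,0]],[[0,0,50],[0,0,0]],[[0,0,50],[0,0,0]],[[0,0,50],[0,0,0]],[[0,0,50],[0,0,0]]]'
python3 - <<'E'
from h import *
to(.586,.039,.075)
p,D=shot("scene","s4"); o=robot.get_obs()["ee_pos"]; t=np.linspace(0,2*np.pi,73); print(o)
def circ(c,r,z): return np.c_[c[0]+r*np.cos(t),c[1]+r*np.sin(t),0*t+z]
c=proj("scene",circ(o,.0157,o[2]-.047)); print("can bottom pred",c.min(0),c.max(0))
c=proj("scene",circ(o,.018,.028)); print("bore under tcp pred",c.min(0),c.max(0))
q=lambda c:((c-(264,180)+.5)*10-.5).round().astype(int)
im=cv2.resize(p[180:230,264:314],None,fx=10,fy=10,interpolation=3)[...,::-1].copy()
cv2.polylines(im,[q(proj("scene",circ(o,.018,.028)))],1,(0,255,0),1); cv2.polylines(im,[q(proj("scene",circ(o,.0157,o[2]-.047)))],1,(0,0,255),1)
cv2.imwrite("pics/c4.png",im)
E
```

```text
time: 14.52
ee_pos: [0.5852, 0.0363, 0.1512]
tcp_rot: [3.13, 0.255, -0.001]
force: [0.4, 0.4, -0.1]
grip_width: 0.367
time: 15.35
ee_pos: [0.5858, 0.0389, 0.1015]
tcp_rot: [3.131, 0.26, 0.001]
force: [0.6, -0.1, -0.6]
grip_width: 0.37
shift [ 0.2 -0.1 26.5] turn [ 0.0001 -0.0007 -0.0002]
[0.58582648 0.03886957 0.10162927]
can bottom pred [278.30629248 205.27018905] [292.03461836 215.32619783]
bore under tcp pred [277.2087397 212.3332053] [292.60789148 223.82490049]
```

View pics/c4.png

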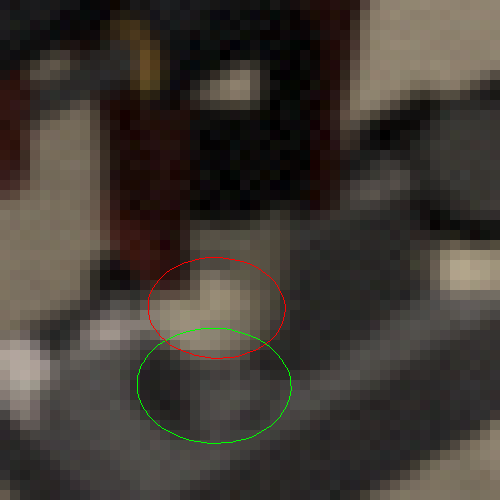

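The can's bottom (red prediction) and the left bore mouth (green prediction, centre (215,385)) both line up with the picture. Descending.

```bash
python3 -m inch '[[[0,0,5],[0,0,0]],[[0,0,10],[0,0,0]],[[0,0,15],[0,0,0]],[[0,0,18],[0,0,0]],[[0,0,21],[0,0,0]],[[0,0,24],[0,0,0]],[[0,0,27],[0,0,0]],[[0,0,29],[0,0,0]],[[0,0,31],[0,0,0]],[[0,0,31],[0,0,0]]]'
```

```text
time: 16.23
ee_pos: [0.5893, 0.0392, 0.0728]
tcp_rot: [3.131, 0.26, 0.013]
force: [2.5, -0.2, 13.4]
grip_width: 0.371
```

```bash
python3 -m inch '[[[0,0,-3],[0,0,0]],[[0,0,-6],[0,0,0]],[[1,0.5,-6],[0,0,0]],[[2,0.5,-6],[0,0,0]],[[3,0.5,-6],[0,0,0]],[[3,0.5,-4],[0,0,0]],[[3,0.5,-2],[0,0,0]],[[3,0.5,0],[0,0,0]],[[3,0.5,2],[0,0,0]],[[3,0.5,2],[0,0,0]]]'
python3 -c "
from h import *
o=robot.get_obs();print(o['ee_pos'],o['force'],o['ft_torque'])"
```

```text
time: 17.07
ee_pos: [0.5883, 0.0388, 0.0675]
tcp_rot: [3.131, 0.26, -0.001]
force: [0.5, 0.1, -1.1]
grip_width: 0.366
[0.5882545  0.03876966 0.06753828] [ 0.45147825  0.14554381 -1.07226064] [-0.04811357 -0.09979708  0.00971206]
```

```bash
python3 -m inch '[[[0,0,2],[0,0,0]],[[0,0,4],[0,0,0]],[[0,0,6],[0,0,0]],[[0,0,8],[0,0,0]],[[0,0,10],[0,0,0]],[[0,0,12],[0,0,0]],[[0,0,13],[0,0,0]],[[0,0,14],[0,0,0]],[[0,0,15],[0,0,0]],[[0,0,15],[0,0,0]]]'
```

```text
time: 17.9
ee_pos: [0.5885, 0.0389, 0.0531]
tcp_rot: [3.131, 0.26, -0.0]
force: [0.3, -0.5, -0.3]
grip_width: 0.368
```

```bash
python3 -m inch '[[[0,0,0],[0,0,0]],[[0,0,0],[0,0,0]],[[0,0,0],[0,0,0]],[[0,0,0],[0,0,0]],[[0,0,-4],[0,0,0]],[[0,0,-14],[0,0,0]],[[0,0,-30],[0,0,0]],[[0,0,-50],[0,0,0]],[[0,0,-72],[0,0,0]],[[0,0,-94],[0,0,0]]]' -0.1
python3 -m inch '[[[0,0,-20],[0,0,0]],[[0,0,-40],[0,0,0]],[[0,0,-60],[0,0,0]],[[-8,10,-60],[0,0,0]],[[-20,40,-60],[0,0,0]],[[-32,78,-60],[0,0,0]],[[-44,116,-60],[0,0,0]],[[-56,150,-60],[0,0,0]],[[-67,180,-60],[0,0,0]],[[-67,180,-60],[0,0,0]]]' 1
python3 - <<'E'
from h import *
p,D=shot("scene","s5"); o=robot.get_obs()["ee_pos"]; print(o)
im=cv2.resize(p[150:240,245:395],None,fx=5,fy=5,interpolation=3)[...,::-1]; cv2.imwrite("pics/c5.png",im)
C=cloud("scene",D)
for u,v in((284,213),(311,197)):
    c=C[v-16:v+12,u-12:u+13].reshape(-1,3); c=c[(c[:,2]>.05)&(c[:,2]<.075)]; print(len(c),((c.min(0)+c.max(0))/2).round(4),np.median(c[:,2]).round(4))
E
```

```text
time: 18.73
ee_pos: [0.5884, 0.039, 0.1489]
tcp_rot: [-3.131, -0.26, -0.0]
force: [0.5, -0.1, 0.4]
grip_width: 0.551
time: 19.57
ee_pos: [0.5498, -0.1585, 0.207]
tcp_rot: [3.128, 0.245, -0.003]
force: [0.2, -0.7, -0.4]
grip_width: 0.003
[ 0.55063019 -0.15456508  0.20713854]
140 [0.5923 0.0409 0.0552] 0.0561
135 [ 0.6059 -0.0373  0.0549] 0.056
```

View pics/c5.png

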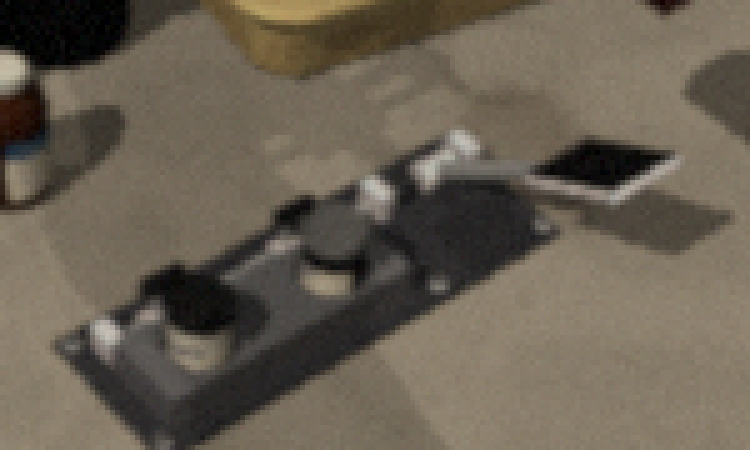

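Both cans are seated upright, at crop (340,245) and (200,320), with cap tops at 56 mm. The lever is up and its paddle is at (610,170). Next: go over the paddle and press it along its arc.

```bash
python3 -m inch '[[[-1,-3.7,10],[0,0,0]],[[-1,-3.7,22],[0,0,0]],[[-1,-3.7,36],[0,0,0]],[[-1,-3.7,50],[0,0,0]],[[-1,-3.7,62],[0,0,0]],[[-1,-3.7,71],[0,0,0]],[[-1,-3.7,77],[0,0,0]],[[-1,-3.7,81],[0,0,0]],[[-1,-3.7,83],[0,0,0]],[[-1,-3.7,83],[0,0,0]]]'
python3 -m inch '[[[-1,0,4],[0,0,0]],[[-2,0,9],[0,0,0]],[[-4,0,14],[0,0,0]],[[-7,0,19],[0,0,0]],[[-10,0,24],[0,0,0]],[[-12,0,29],[0,0,0]],[[-14,0,33],[0,0,0]],[[-17,0,39],[0,0,0]],[[-19.5,0,44],[0,0,0]],[[-19.5,0,44],[0,0,0]]]'
```

```text
time: 20.45
ee_pos: [0.5506, -0.1461, 0.124]
tcp_rot: [-3.131, -0.26, 0.0]
force: [-0.8, 0.9, -0.2]
grip_width: 0.007
time: 21.28
ee_pos: [0.5311, -0.1496, 0.0793]
tcp_rot: [-3.131, -0.26, -0.0]
force: [1.3, -1.0, 2.7]
grip_width: 0.008
```

```bash
python3 -m inch '[[[-1,0.5,3],[0,0,0]],[[-2,1,6.5],[0,0,0]],[[-3,1.5,10],[0,0,0]],[[-4,2,13],[0,0,0]],[[-5,2,16],[0,0,0]],[[-5.5,2,19],[0,0,0]],[[-6,2,22],[0,0,0]],[[-6.5,2,24],[0,0,0]],[[-7,2,26],[0,0,0]],[[-7,2,26],[0,0,0]]]'
python3 - <<'E'
from h import *
p,D=shot("scene","s6"); p2,D2=shot("top","t6"); o=robot.get_obs(); print(o["ee_pos"],o["force"])
u=proj("scene",o["ee_pos"])[0].astype(int); print(u)
cv2.imwrite("pics/c6.png",cv2.resize(p[150:240,260:400],None,fx=5.6,fy=5.6,interpolation=3)[...,::-1])
E
```

```text
time: 22.12
ee_pos: [0.525, -0.1519, 0.0539]
tcp_rot: [-3.13, -0.261, -0.001]
force: [-0.5, 3.9, 6.2]
grip_width: 0.006
[ 0.52502322 -0.15190247  0.05413496] [-0.15395026  4.62147751  7.05533121]
[368 200]
```

View pics/c6.png

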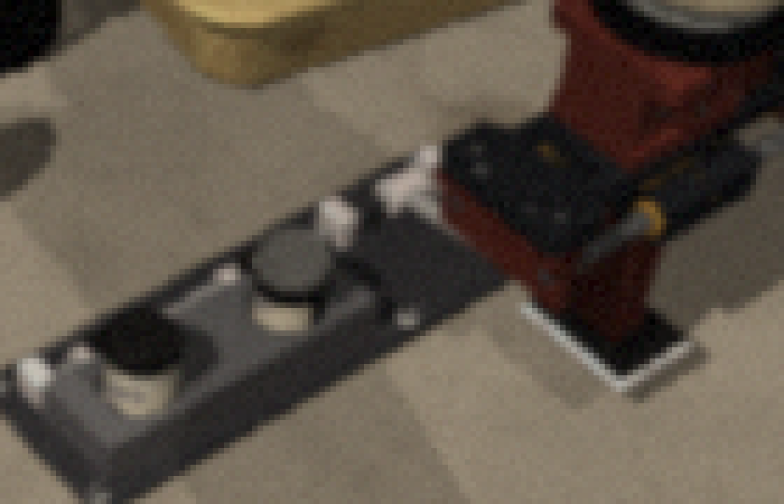

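The paddle looks level under the fingers at (620,350), both cans are upright, and the push is about 7 N, as expected. I'll ease off the sideways load and confirm it holds still.

```bash
python3 -m inch '[[[0,-0.5,0],[0,0,0]],[[0,-1,0],[0,0,0]],[[0,-1,0],[0,0,0]],[[0,-1,0],[0,0,0]],[[0,-1,0],[0,0,0]],[[0,-1,0],[0,0,0]],[[0,-1,0],[0,0,0]],[[0,-1,0],[0,0,0]],[[0,-1,0],[0,0,0]],[[0,-1,0],[0,0,0]]]'
python3 - <<'E'
from h import *
p,D=shot("scene","s7"); o=robot.get_obs(); print(o["ee_pos"],o["force"],o["time"])
C=cloud("scene",D)
for u,v in((284,213),(311,197)):
    c=C[v-16:v+12,u-12:u+13].reshape(-1,3); c=c[(c[:,2]>.05)&(c[:,2]<.075)]; print(len(c),((c.min(0)+c.max(0))/2).round(4),np.median(c[:,2]).round(4))
q=C[200:222,350:388].reshape(-1,3); q=q[(q[:,2]>.02)&(q[:,2]<.05)]; A=np.c_[q[:,:2],np.ones(len(q))]; print("paddle",len(q),np.median(q[:,2]),np.linalg.lstsq(A,q[:,2],rcond=None)[0][:2])
E
```

```text
time: 23.05
ee_pos: [0.525, -0.1518, 0.0544]
tcp_rot: [3.13, 0.26, 0.001]
force: [0.6, 1.3, 6.2]
grip_width: 0.002
[ 0.52499255 -0.15182367  0.05433953] [-1.5034009   2.39668781  6.74069072] 23.1
144 [0.5845 0.0412 0.0552] 0.0562
136 [ 0.5979 -0.0376  0.0545] 0.056
paddle 276 0.03519706781451881 [ 0.0691985  -0.04993987]
```

```bash
python3 -c "
from plant import robot
print(robot.hand_in())"
```

```text
the job is handed in; nothing more can be done
None
```

I stood both film cans upright in the clamp and pressed the lever until its paddle was level. I handed the job in with the arm still holding it there. The hand-in gave no verdict.

- **Placing:** The black can with the grey cap went into the right bore without contact force. The pale can landed on the chamfer of the left bore at about 13 N. I lifted it, moved it 3 mm away from the robot, and it then slid down freely. I let go of both cans while the lever was still up.
- **Cans:** In the last view both stood upright, with cap tops measured at 56 mm against the nominal 57 mm.
- **Paddle:** The camera put its top at 35 mm with only a slight slope, at about 6–7 N of downward push. Both match what you gave for the level position. The fingertip height did not change over the last second.
- **Not directly checked:** The lever angle and the jaw forces on the cans can't be read out. I inferred them from the paddle height and the push.
- **Disagreements and loose ends:** The two cameras differed by about 3 mm. The measured can centres moved 8 mm towards the robot between the lever-up and lever-down views, more than the bores allow. I put that down to jaw pixels in the first measurement. About 1–3 N of sideways push was left on the paddle.
- **Bystanders:** I didn't touch the loupe, spool or bottle, but I did not measure them again at the end.

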